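Press a cork facing home in the sprung nest

TASK

A freshly glued cork facing lies on the sprung plate of the press nest. With the flat-footed tamper, press the plate squarely down until it bottoms out level, flush with the nest's rim, and keep it there for a second; then stand the tamper upright on the bench, clear of the nest. Do not knock over the cutter or the tube that stand on the bench beside it.

Things in the scene. Friction and masses are not known exactly. Their poses are not given: they have to be found in the camera images.
- tamper: Loose flat tamper, 95 mm tall, 0.25 to 0.5 kg, standing upright on its flat steel foot (disc 60 mm wide, 14 mm thick); 18 mm neck from 14 to 32 mm height; straight black round handle, 30 mm diameter, from 32 to 95 mm height: grip it there. Origin: centre of the foot's underside; z up along the handle. Round, so yaw does not matter.
- press_plate: Sprung plate with 86 mm cork facing, in a fixed grey cup 108 mm wide (foot flange 132 mm wide, 8 mm thick). Origin: centre of the cork's top face, z its normal. At rest 64 mm above the bench; slides 14 mm down to a hard stop, flush with the rim (50 mm above the bench). Takes 5 N to start, 12 N to bottom out; springs back; rocks up to 0.2 rad if pushed off-centre or with a tilted tool.
- cutter_bit: Bystander: a grey steel cutter standing on the bench on its 31 mm wide head, thin shank up, 92 mm tall. Not the tamper. Origin: centre of its underside, z up.
- slug: Bystander: a white plastic tube standing on the bench, 35 mm diameter, 72 mm tall. Origin: centre of its underside, z up.
Mind the look-alikes: they are no part of the job. What is shaped like the tamper but purple is not meant.

How it is judged:
By the outcome, as a careful person would: the job done as asked, in the order asked, and still so for the second after the job is handed in, with the robot touching nothing.
It also fails if it takes over 48 s, if anything falls off the work surface, if the arm or the gripper's body presses on something with over 40 N, if the wrist force passes 120 N, or if a joint passes its speed limit or range.

ROBOT

A 7-joint arm with a two-finger parallel gripper is mounted at the origin on a cart in front of the work surface, level with it; the furniture and walls round the work are solid. World frame = base frame: x ahead of the robot, y to its left, z up, the work surface at z = 0. Lengths are in m, angles in rad, forces in N, time in s.
With the tool pointing down it reaches from about 0.4 to 0.85 m from the base axis. Payload 4.5 kg.
Tool frame: the origin (TCP) lies midway between the tips of the shut fingers; the grasp point (between the pads) lies 19 mm behind it; z points along the fingers, y is the line along which they close (so a half turn about z gives the same grasp; the last joint's range is limited). The gripper opens to 88 mm and grips with 3 to 60 N. Pads are 18 mm wide; open, the fingers measure 123 mm over their backs; the gripper's body (75 mm by 187 mm) begins 45 mm behind the grasp point.
Start: joints at [-1.145, 0.689, -0.195, 1.565, 0.157, 0.902, -0.215], TCP at [0.239, 0.578, 0.239] pointing down, gripper open.
Joint ranges: [-3.01, 3.01], [-0.46, 2.08], [-1.47, 1.51], [0.13, 2.56], [-1, 4.14], [0.04, 2.09], [-2.66, 2.66]. Speed limits (rad/s): [2.57, 2.57, 3.14, 3.14, 3.14, 3.14, 3.14].

INTERFACE

Orientations are given as a unit quaternion [x, y, z, w].
In Python, from plant import r gives the robot as it stands. The module is installed in compiled form; this text tells all that it offers.
- The arm moves only by the tool step_arm, never from a script. Its argument "series" is a list of rows, each a list of 7 numbers: the shift along the world's x, y, z in mm, then the turn, a rotation vector about the world's x, y, z in rad, then the closure, from 0 (fully open) to 1 (shut). A call has 1 to 20 rows; each row shifts and turns the commanded pose from where the row before left it; what a row does not reach is not made up. A row lasts 1/10 s, in which the tool goes at most 50 mm and 8.59 degrees, less where a joint would pass 70% of its speed; a pose out of reach is approached as far as the arm can. A call is refused whole if a number of a shift passes 50 or a number of a turn 0.15, either way. A call with a gripper value outside its range is refused whole. The fingers move at their own pace and stop on an object; "force" is the grip in N (left out, the last holds). Time passes only in rows, so rows that do not move let the fingers close. It gives the time, the measured TCP pose, the force, the opening and the grip force at its end, in the units of the state.
- r.get_state(): the state, without advancing time (a new reading comes with each control period).
- r.snapshot(name): name is "scene" or "top" or "wrist"; returns (picture, depth): 480x640x3 uint8, blue, green, red; 480x640 float32, m along the optical axis (not along the pixel's ray), 0 where there is no reading.
- r.get_calibration(name): a dict with "intrinsics" (3x3 intrinsics, pixels), "pose" (4x4, takes a point from camera to world coordinates). Camera axes: x right, y up, looking along -z (the intrinsics and any distortion apply to the point x, -y, -z); pixel columns grow to the right and rows downward; lengths in m; the calibration is good to about 2 mm. A picture is of the moment at which its call begins: read the wrist's pose just before it. get_calibration takes no time and is no camera call; for the wrist camera it gives the pose at the moment of the call.
- r.finish_job(): hands the job in; it is judged then, once.
The state is a dict: "clock": time; "q": joint angles; "qd": joint speeds; "joint_torque": joint torques, N m; "tool_pos": TCP position; "eef_rot": TCP orientation; "contact_force": force on the tool from outside, world axes, zero at the start; "moment": the same for the moment, N m; "opening": opening from 0.0 (shut) to 1.0 (fully open); "finger_force": force on a finger pad.
Only numpy, scipy, OpenCV 4.12 (cv2) and the standard library are available. Lean on these libraries where they do the work, as an engineer would, in place of code of your own. Each camera call takes 0.05 s, during which the arm holds its last target. There are 200 camera calls.

## Working session

There is one attempt and no reset: what is moved stays moved. The work goes in short steps, Python scripts to look and compute and a tool call to move; the robot and the scene stay as the last step left them, time stands still between calls to the robot, and variables do not carry over. Pictures are saved under pics/ and viewed, at most 10 in all, crops included, and the job is handed in when it is done.

Besides the shell and the picture viewer there is one more tool, called after ">>>" as a command line: name --pt "numbers of a row" for each row, then --argument value for the rest. step_arm: Moves the arm, as the interface text tells. Its arguments: {"type":"object","properties":{"series":{"type":"array"},"force":{"type":"number"}},"required":["series"]}

```bash
mkdir -p pics; cat > h.py <<'E'
import numpy as np, cv2
from plant import r
def cloud(name):
    c=r.get_calibration(name); img,d=r.snapshot(name)
    K=np.array(c["intrinsics"]);P=np.array(c["pose"])
    v,u=np.mgrid[0:480,0:640]
    X=np.stack([(u-K[0,2])/K[0,0]*d,-(v-K[1,2])/K[1,1]*d,-d],-1)
    W=X@P[:3,:3].T+P[:3,3]; W[d==0]=np.nan
    return img,d,W,c
E
python3 - <<'E'
from h import *
for n in("scene","top"):
    img,d,W,c=cloud(n); cv2.imwrite(f"pics/{n}.png",img); np.save(n+".npy",W); print(n,{k:(np.round(v,3).tolist() if hasattr(v,'__len__') else v) for k,v in c.items()})
s=r.get_state();print({k:np.round(v,3).tolist() for k,v in s.items()})
E
```

```text
scene {'intrinsics': [[535.144, 0.0, 312.695], [0.0, 535.144, 231.688], [0.0, 0.0, 1.0]], 'pose': [[-0.507, 0.383, -0.772, -0.311], [-0.862, -0.227, 0.453, 0.528], [-0.001, 0.895, 0.446, 0.526], [0.0, 0.0, 0.0, 1.0]]}
top {'intrinsics': [[455.938, 0.0, 313.357], [0.0, 455.938, 232.698], [0.0, 0.0, 1.0]], 'pose': [[0.019, 0.999, -0.037, 0.445], [-1.0, 0.019, -0.008, 0.062], [-0.007, 0.037, 0.999, 1.172], [0.0, 0.0, 0.0, 1.0]]}
{'clock': 0.1, 'q': [-1.145, 0.69, -0.195, 1.566, 0.157, 0.903, -0.215], 'qd': [0.0, -0.004, 0.0, -0.002, -0.001, 0.0, 0.0], 'joint_torque': [-0.003, -52.85, -1.271, -15.384, -0.053, 0.002, 0.0], 'tool_pos': [0.238, 0.577, 0.238], 'eef_rot': [0.195, 0.981, -0.001, -0.0], 'contact_force': [-0.105, 0.449, 0.734], 'moment': [0.034, -0.021, -0.039], 'finger_force': 0.0, 'opening': 1.001}
```

View pics/top.png

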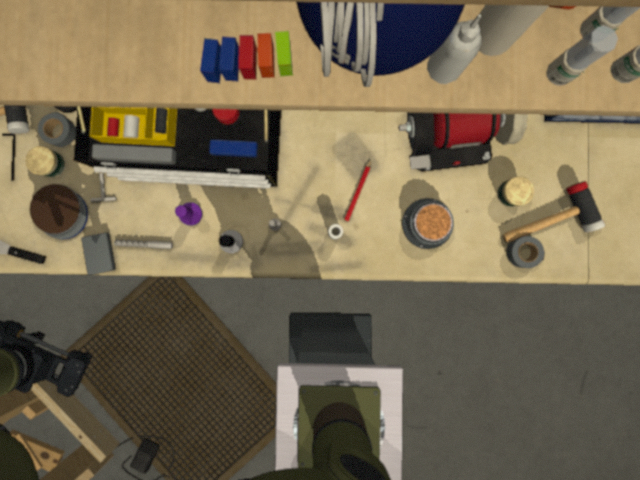

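View pics/scene.png

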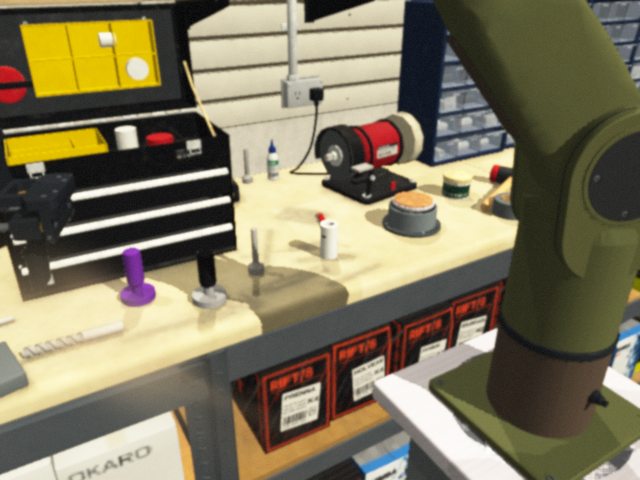

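The top view shows the black-handled tamper at about (230,241), the cutter at (275,224), the tube at (335,231) and the nest with cork at (430,222). The purple look-alike is at (188,213). The scene view agrees: tamper at (208,280).

```bash
python3 - <<'E'
from h import *
W=np.load("top.npy")
def rep(n,u0,u1,v0,v1,z0,z1):
    p=W[v0:v1,u0:u1].reshape(-1,3); p=p[(p[:,2]>z0)&(p[:,2]<z1)]
    if len(p): 
        (c,rad)=cv2.minEnclosingCircle((p[:,:2]*1000).astype(np.float32)); print(n,len(p),p.mean(0).round(4),np.round(c,1),round(rad,1),"med z",np.median(p[:,2]).round(4))
rep("bench",290,320,235,265,-.05,.05)
rep("tamper top",205,255,220,262,.075,.12)
rep("tamper foot",205,255,220,262,.007,.03)
rep("cutter",262,288,208,245,.02,.12)
rep("tube",320,350,215,248,.05,.09)
rep("cork",395,465,190,255,.055,.08)
rep("nest all",395,465,190,255,.03,.08)
rep("flange",395,465,190,255,.004,.02)
img=cv2.imread("pics/top.png");hsv=cv2.cvtColor(img,cv2.COLOR_BGR2HSV)
c=r.get_calibration("top");K=np.array(c["intrinsics"]);P=np.array(c["pose"])
def ray(u,v,z):
    d=P[:3,:3]@np.array([(u-K[0,2])/K[0,0],-(v-K[1,2])/K[1,1],-1]);return P[:3,3]+d*(z-P[2,3])/d[2]
m=((hsv[...,0]>5)&(hsv[...,0]<16)&(hsv[...,1]>100)).astype(np.uint8)
m[:190]=0;m[255:]=0;m[:,:395]=0;m[:,465:]=0
n=max(cv2.findContours(m,0,2)[0],key=cv2.contourArea);cc,rd=cv2.minEnclosingCircle(n);print("cork ray",cc,rd,ray(*cc,.064))
m=(img.max(2)<60).astype(np.uint8);m2=np.zeros_like(m);m2[225:260,210:250]=m[225:260,210:250]
for n in cv2.findContours(m2,0,2)[0]:
    print("dark",cv2.boundingRect(n),cv2.contourArea(n),ray(*cv2.minEnclosingCircle(n)[0],.09))
print("tamper bbox z>0.5", W[225:260,210:250,2][::5,::5].round(3).tolist())
E
```

```text
bench 897 [0.4447 0.0932 0.0005] [444.8  93.4] 52.8 med z 0.0005
tamper top 132 [0.4626 0.2795 0.0936] [463.2 280.8] 14.7 med z 0.0945
tamper foot 267 [0.4623 0.2749 0.0143] [475.2 298. ] 49.9 med z 0.0143
cutter 55 [0.5073 0.1684 0.0629] [509.8 167.3] 12.3 med z 0.079
tube 107 [0.4914 0.0176 0.0716] [491.8  17.9] 17.7 med z 0.0723
cork 1119 [ 0.5181 -0.2187  0.0642] [ 515.2 -220.1] 48.9 med z 0.0643
nest all 1453 [ 0.5179 -0.2172  0.0605] [ 518.5 -219.6] 54.3 med z 0.0634
flange 735 [ 0.5124 -0.201   0.0086] [ 521.4 -227.1] 120.1 med z 0.0086
cork ray (433.3571472167969, 221.5) 17.577043533325195 [ 0.51871467 -0.22026655  0.064     ]
dark (220, 235, 15, 11) 114.0 [0.46242906 0.27592535 0.09      ]
tamper bbox z>0.5 [[0.002, -0.0, -0.002, 0.001, -0.001, 0.001, 0.001, 0.002], [-0.003, 0.001, -0.0, 0.002, 0.016, 0.004, -0.003, -0.001], [0.0, 0.0, 0.001, 0.095, 0.042, 0.013, 0.008, -0.004], [0.002, 0.004, 0.096, 0.095, 0.098, 0.016, 0.015, 0.002], [0.003, 0.0, 0.015, 0.095, 0.073, 0.019, 0.012, -0.004], [-0.001, 0.002, -0.001, 0.014, 0.016, 0.012, 0.002, 0.004], [0.004, 0.001, 0.0, -0.002, -0.0, -0.0, -0.004, 0.004]]
```

```bash
python3 - <<'E'
import cv2
a=cv2.imread("pics/top.png")[190:270,170:270];b=cv2.imread("pics/scene.png")[230:320,110:290]
cv2.imwrite("pics/c1.png",cv2.resize(a,None,fx=6,fy=6,interpolation=2))
E
```

```text
(no output)
```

View pics/c1.png

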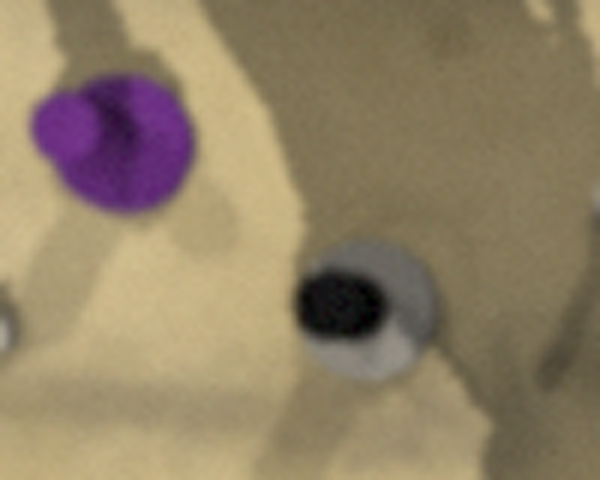

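The crop confirms the tamper's dark handle top at (228,241) with the grey foot around it. It stands upright at about (0.463, 0.280). The nest is at about (0.518, -0.220). I'll move above the tamper.

>>> step_arm --pt "22.5 -29.7 -3 0 0 0 0" --pt "22.5 -29.7 -3 0 0 0 0" --pt "22.5 -29.7 -3 0 0 0 0" --pt "22.5 -29.7 -3 0 0 0 0" --pt "22.5 -29.7 -3 0 0 0 0" --pt "22.5 -29.7 -3 0 0 0 0" --pt "22.5 -29.7 -3 0 0 0 0" --pt "22.5 -29.7 -3 0 0 0 0" --pt "22.5 -29.7 -3 0 0 0 0" --pt "22.5 -29.7 -3 0 0 0 0" --pt "0 0 0 0 0 0 0" --pt "0 0 0 0 0 0 0"

```text
clock: 1.3
tool_pos: [0.4639, 0.2798, 0.2084]
eef_rot: [0.196, 0.981, -0.0, -0.0]
contact_force: [-0.5, 0.9, 0.5]
opening: 1.005
finger_force: 0.0
```

```bash
python3 - <<'E'
from h import *
img,d,W,c=cloud("wrist"); cv2.imwrite("pics/w1.png",img)
s=r.get_state();print({k:np.round(s[k],4).tolist() for k in("q","tool_pos","eef_rot","contact_force")})
for n,z0,z1 in(("top",.085,.105),("foot",.008,.02)):
    m=(W[...,2]>z0)&(W[...,2]<z1)&(np.hypot(W[...,0]-.463,W[...,1]-.28)<.05)
    p=W[m]
    if len(p): print(n,len(p),p.mean(0).round(4),p.min(0).round(4),p.max(0).round(4),cv2.minEnclosingCircle((p[:,:2]*1000).astype(np.float32)))
E
```

```text
{'q': [-0.4839, 0.6254, -0.2387, 1.8487, 0.2169, 0.6929, 0.3326], 'tool_pos': [0.4632, 0.2812, 0.2086], 'eef_rot': [0.1945, 0.9809, 0.0002, -0.0004], 'contact_force': [0.485, -0.0383, -0.2477]}
top 1479 [0.4612 0.2845 0.0958] [0.4477 0.2692 0.085 ] [0.4772 0.2987 0.0992] ((462.5460205078125, 284.0820617675781), 14.881468772888184)
foot 2076 [0.4541 0.2871 0.0155] [0.4329 0.2544 0.0081] [0.4901 0.3135 0.018 ] ((462.609375, 283.97247314453125), 29.87544822692871)
```

View pics/w1.png

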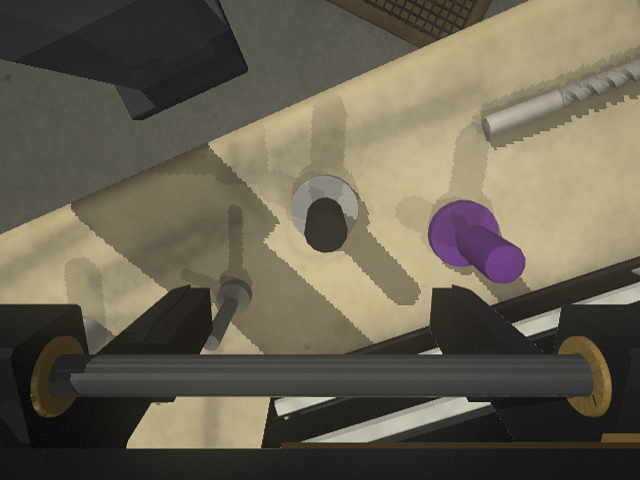

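The wrist view shows the tamper handle at (326,225) between the fingers, with the purple one well to the right and the cutter to the left. Two views agree to 3 mm on (0.463, 0.283). Next: descend and grip.

>>> step_arm --pt "0 2 -27 0 0 0 0" --pt "0 0 -27 0 0 0 0" --pt "0 0 -27 0 0 0 0" --pt "0 0 -27 0 0 0 0" --pt "0 0 -27 0 0 0 0" --pt "0 0 -27 0 0 0 0" --pt "0 0 0 0 0 0 0"

```text
clock: 2.05
tool_pos: [0.4606, 0.2835, 0.0441]
eef_rot: [0.193, 0.981, -0.002, -0.002]
contact_force: [-1.1, -0.1, -0.5]
opening: 0.993
finger_force: 0.0
```

>>> step_arm --pt "0 0 0 0 0 0 0.3" --pt "0 0 0 0 0 0 0.5" --pt "0 0 0 0 0 0 0.6" --pt "0 0 0 0 0 0 0.7" --pt "0 0 0 0 0 0 1" --pt "0 0 0 0 0 0 1" --pt "0 0 0 0 0 0 1" --pt "0 0 0 0 0 0 1" --pt "0 0 0 0 0 0 1" --pt "0 0 0 0 0 0 1" --force 50

```text
clock: 3.05
tool_pos: [0.4639, 0.2831, 0.0468]
eef_rot: [0.195, 0.981, 0.0, 0.0]
contact_force: [0.7, 1.4, 0.1]
opening: 0.328
finger_force: 50.0
```

>>> step_arm --pt "0 0 10 0 0 0 1" --pt "0 0 25 0 0 0 1" --pt "0 0 30 0 0 0 1" --pt "0 0 35 0 0 0 1" --pt "0 0 30 0 0 0 1" --pt "0 0 10 0 0 0 1" --pt "0 0 0 0 0 0 1" --pt "0 0 0 0 0 0 1"

```text
clock: 3.85
tool_pos: [0.4628, 0.2817, 0.1855]
eef_rot: [0.195, 0.981, -0.001, -0.001]
contact_force: [0.1, 0.2, -4.1]
opening: 0.33
finger_force: 50.0
```

>>> step_arm --pt "2 -13 0 0 0 0 1" --pt "4 -30 0 0 0 0 1" --pt "4 -35 0 0 0 0 1" --pt "4 -35 0 0 0 0 1" --pt "4 -35 0 0 0 0 1" --pt "4 -35 0 0 0 0 1" --pt "4 -35 0 0 0 0 1" --pt "4 -35 0 0 0 0 1" --pt "4 -35 0 0 0 0 1" --pt "4 -35 0 0 0 0 1" --pt "4 -35 0 0 0 0 1" --pt "4 -35 0 0 0 0 1" --pt "4 -35 0 0 0 0 1" --pt "3 -35 0 0 0 0 1" --pt "2 -25 0 0 0 0 1" --pt "0 -15 0 0 0 0 1" --pt "0 0 0 0 0 0 1" --pt "0 0 0 0 0 0 1" --pt "0 0 0 0 0 0 1"

```text
clock: 5.75
tool_pos: [0.5187, -0.2179, 0.1866]
eef_rot: [0.193, 0.981, 0.001, -0.0]
contact_force: [-0.1, 0.3, -4.5]
opening: 0.323
finger_force: 50.0
```

```bash
python3 - <<'E'
from h import *
s=r.get_state();print({k:np.round(s[k],4).tolist() for k in("clock","q","tool_pos","eef_rot","contact_force","moment")})
img,d,W,c=cloud("scene")
w,dw,Ww,cw=cloud("wrist")
cv2.imwrite("pics/sw2.png",cv2.resize(np.hstack([img,w]),(800,300)))
cv2.imwrite("pics/s2.png",cv2.resize(img[60:300,340:600],None,fx=2.4,fy=2.4,interpolation=2))
np.savez("c2.npz",s=W,w=Ww,img=img,wimg=w)
for nm,X in(("scene",W),("wrist",Ww)):
  rr=np.hypot(X[...,0]-.518,X[...,1]+.22)
  for n,z0,z1,R in(("cork",.058,.068,.06),("rim",.044,.055,.06),("flange",.003,.013,.075),("foot",.10,.15,.06)):
    p=X[(X[...,2]>z0)&(X[...,2]<z1)&(rr<R)]
    if len(p)>20: print(nm,n,len(p),p.mean(0).round(4),[np.round(x,1) for x in cv2.minEnclosingCircle((p[:,:2]*1000).astype(np.float32))])
E
```

```text
{'clock': 5.75, 'q': [0.5205, 0.6908, -0.3432, 1.8042, 0.3347, 0.7049, 1.1747], 'tool_pos': [0.5187, -0.2179, 0.1866], 'eef_rot': [0.1931, 0.9812, 0.0008, -0.0004], 'contact_force': [-0.1312, 0.3037, -4.5443], 'moment': [0.0174, -0.0401, 0.0219]}
scene cork 600 [ 0.512  -0.2108  0.0635] [array([ 515.5, -215.7]), np.float64(47.0)]
scene rim 203 [ 0.4936 -0.1936  0.0482] [array([ 517.2, -213.6]), np.float64(55.2)]
scene flange 497 [ 0.4928 -0.1946  0.0083] [array([ 516.2, -213.8]), np.float64(66.1)]
scene foot 121 [ 0.5004 -0.2009  0.1453] [array([ 516.1, -213.9]), np.float64(30.1)]
wrist cork 5986 [ 0.4983 -0.2099  0.0651] [array([ 517.9, -217.6]), np.float64(45.9)]
wrist rim 2151 [ 0.497  -0.2094  0.0511] [array([ 518.2, -217.7]), np.float64(54.0)]
wrist flange 3877 [ 0.482  -0.2035  0.0097] [array([ 517.7, -219.8]), np.float64(74.8)]
wrist foot 261 [ 0.4934 -0.2075  0.1465] [array([ 504.4, -212.2]), np.float64(26.3)]
```

View pics/sw2.png

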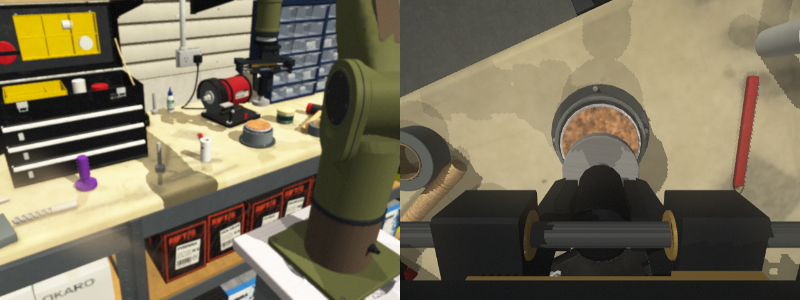

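The wrist half shows the tamper foot centred over the cork (about (600,150) in the composite). The scene half shows the cutter and tube still standing. Same-camera offsets between foot and nest are about 1 mm. I'll check the tilt of the held tamper.

```bash
python3 - <<'E'
from h import *
z=np.load("c2.npz")
for k in "sw":
  X=z[k]; rr=np.hypot(X[...,0]-.5175,X[...,1]+.2165)
  p=X[(X[...,2]>.145)&(X[...,2]<.165)&(rr<.032)&(rr>.012)]
  print(k,len(p),np.histogram(p[:,2],bins=10,range=(.145,.165))[0])
  p=p[(abs(p[:,2]-np.median(p[:,2]))<.004)]
  A=np.c_[p[:,:2]-[.518,-.217],np.ones(len(p))]; s=np.linalg.lstsq(A,p[:,2],rcond=None)[0]
  print(s.round(4), p[:,:2].min(0),p[:,:2].max(0),np.std(p[:,2]-A@s).round(4),[np.round(x,1) for x in cv2.minEnclosingCircle((p[:,:2]*1000).astype(np.float32))])
E
```

```text
s 241 [ 19  29  25  32 122  13   0   0   1   0]
[ 0.0308 -0.0218  0.1538] [ 0.48693222 -0.24394303] [ 0.54873228 -0.18581843] 0.0013 [array([ 517.8, -214.4]), np.float64(31.7)]
w 5957 [  82   71   76   79 1133 4470   46    0    0    0]
[ 0.0091 -0.0013  0.1556] [ 0.48768687 -0.24603506] [ 0.53285386 -0.18758857] 0.0007 [array([ 517.2, -217.2]), np.float64(29.8)]
```

>>> step_arm --pt "0 0 -15 0 0 0 1" --pt "0 0 -20 0 0 0 1" --pt "0 0 -20 0 0 0 1" --pt "0 0 -12 0 0 0 1" --pt "0 0 -5 0 0 0 1" --pt "0 0 0 0 0 0 1" --pt "0 0 -3 0 0 0 1" --pt "0 0 -3 0 0 0 1" --pt "0 0 -3 0 0 0 1" --pt "0 0 0 0 0 0 1" --pt "0 0 0 0 0 0 1" --force 60

```text
clock: 6.95
tool_pos: [0.5195, -0.2205, 0.1064]
eef_rot: [0.195, 0.981, -0.0, 0.001]
contact_force: [-0.0, 0.8, 2.9]
opening: 0.325
finger_force: 60.0
```

>>> step_arm --pt "0 0 -2 0 0 0 1" --pt "0 0 -2 0 0 0 1" --pt "0 0 -2 0 0 0 1" --pt "0 0 -1 0 0 0 1" --pt "0 0 0 0 0 0 1" --pt "0 0 0 0 0 0 1"

```text
clock: 7.55
tool_pos: [0.5195, -0.2204, 0.0992]
eef_rot: [0.195, 0.981, 0.0, 0.001]
contact_force: [-0.3, 0.2, 6.8]
opening: 0.325
finger_force: 60.0
```

>>> step_arm --pt "0 0 -1 0 0 0 1" --pt "0 0 -1 0 0 0 1" --pt "0 0 -1 0 0 0 1" --pt "0 0 0 0 0 0 1" --pt "0 0 0 0 0 0 1"

```text
clock: 8.05
tool_pos: [0.5195, -0.2205, 0.0966]
eef_rot: [0.195, 0.981, -0.0, 0.001]
contact_force: [-0.5, 0.3, 10.1]
opening: 0.328
finger_force: 60.0
```

>>> step_arm --pt "0 0 -1 0 0 0 1" --pt "0 0 -1 0 0 0 1" --pt "0 0 0 0 0 0 1" --pt "0 0 0 0 0 0 1"

```text
clock: 8.45
tool_pos: [0.5197, -0.2206, 0.0963]
eef_rot: [0.195, 0.981, -0.0, 0.002]
contact_force: [-3.5, 1.0, 24.5]
opening: 0.33
finger_force: 60.0
```

Bottomed out: the force rises steeply with no more travel. I'll hold and check that it's level.

>>> step_arm --pt "0 0 0 0 0 0 1" --pt "0 0 0 0 0 0 1" --pt "0 0 0 0 0 0 1" --pt "0 0 0 0 0 0 1" --pt "0 0 0 0 0 0 1" --pt "0 0 0 0 0 0 1" --pt "0 0 0 0 0 0 1" --pt "0 0 0 0 0 0 1" --pt "0 0 0 0 0 0 1" --pt "0 0 0 0 0 0 1" --pt "0 0 0 0 0 0 1" --pt "0 0 0 0 0 0 1" --pt "0 0 0 0 0 0 1" --pt "0 0 0 0 0 0 1"

```text
clock: 9.85
tool_pos: [0.5197, -0.2205, 0.0963]
eef_rot: [0.195, 0.981, -0.0, 0.002]
contact_force: [-3.1, 0.6, 24.3]
opening: 0.329
finger_force: 60.0
```

```bash
python3 - <<'E'
from h import *
s=r.get_state();print({k:np.round(s[k],4).tolist() for k in("clock","tool_pos","eef_rot","contact_force","moment")})
for k in("wrist","scene"):
  img,d,X,c=cloud(k); cv2.imwrite(f"pics/{k}3.png",img)
  rr=np.hypot(X[...,0]-.518,X[...,1]+.2185)
  for n,r0,r1 in(("cork",.033,.041),("rim",.045,.052)):
    p=X[(X[...,2]>.04)&(X[...,2]<.06)&(rr<r1)&(rr>r0)]
    if len(p)<20: continue
    A=np.c_[p[:,:2]-[.518,-.2185],np.ones(len(p))]; f=np.linalg.lstsq(A,p[:,2],rcond=None)[0]
    print(k,n,len(p),f.round(4),np.median(p[:,2]).round(4),np.std(p[:,2]-A@f).round(4))
E
```

```text
{'clock': 9.85, 'tool_pos': [0.5197, -0.2205, 0.0963], 'eef_rot': [0.1946, 0.9809, -0.0004, 0.0015], 'contact_force': [-3.0804, 0.6369, 24.2582], 'moment': [0.4484, 0.8302, 0.0175]}
wrist cork 4372 [-0.0008  0.0019  0.0516] 0.0516 0.0006
wrist rim 4101 [-0.0367  0.005   0.049 ] 0.0509 0.0028
scene cork 110 [ 0.0047 -0.0042  0.0501] 0.05 0.0012
scene rim 148 [ 0.0124 -0.0062  0.0479] 0.0485 0.0029
```

View pics/wrist3.png

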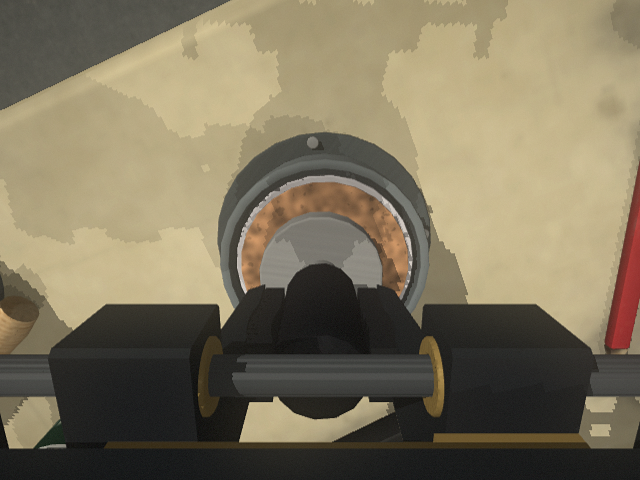

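The view shows the cork flush inside the rim around the foot, at (325,240). The cork plane is at z≈0.050–0.052 and level within 0.005 rad, and it has been held 1.4 s. I'll hold a little longer, then lift and go back to the tamper's clear original spot.

>>> step_arm --pt "0 0 0 0 0 0 1" --pt "0 0 0 0 0 0 1" --pt "0 0 0 0 0 0 1" --pt "0 0 0 0 0 0 1" --pt "0 0 2 0 0 0 1" --pt "0 0 3 0 0 0 1" --pt "0 0 4 0 0 0 1" --pt "0 0 4 0 0 0 1" --pt "0 0 5 0 0 0 1" --pt "0 0 10 0 0 0 1" --pt "0 0 20 0 0 0 1" --pt "0 0 25 0 0 0 1" --pt "0 0 15 0 0 0 1" --pt "0 0 5 0 0 0 1" --pt "0 0 0 0 0 0 1"

```text
clock: 11.45
tool_pos: [0.5179, -0.2204, 0.1867]
eef_rot: [0.195, 0.981, -0.0, -0.0]
contact_force: [0.0, 0.0, -4.8]
opening: 0.322
finger_force: 60.0
```

>>> step_arm --pt "0 15 0 0 0 0 1" --pt "-2 25 0 0 0 0 1" --pt "-3 35 0 0 0 0 1" --pt "-4 35 0 0 0 0 1" --pt "-4 35 0 0 0 0 1" --pt "-4 35 0 0 0 0 1" --pt "-4 35 0 0 0 0 1" --pt "-4 35 0 0 0 0 1" --pt "-4 35 0 0 0 0 1" --pt "-4 35 0 0 0 0 1" --pt "-4 35 0 0 0 0 1" --pt "-4 35 0 0 0 0 1" --pt "-4 35 0 0 0 0 1" --pt "-4 35 0 0 0 0 1" --pt "-4 30 0 0 0 0 1" --pt "-2 13 0 0 0 0 1" --pt "0 0 0 0 0 0 1" --pt "0 0 0 0 0 0 1"

```text
clock: 13.25
tool_pos: [0.4631, 0.2808, 0.186]
eef_rot: [0.195, 0.981, -0.002, -0.0]
contact_force: [-0.3, -2.1, -3.8]
opening: 0.327
finger_force: 60.0
```

>>> step_arm --pt "0 0 -15 0 0 0 1" --pt "0 0 -30 0 0 0 1" --pt "0 0 -35 0 0 0 1" --pt "0 0 -30 0 0 0 1" --pt "0 0 -15 0 0 0 1" --pt "0 0 -6 0 0 0 1" --pt "0 0 -3 0 0 0 1" --pt "0 0 0 0 0 0 1" --pt "0 0 0 0 0 0 1" --pt "0 0 0 0 0 0 1"

```text
clock: 14.25
tool_pos: [0.4642, 0.2829, 0.0536]
eef_rot: [0.195, 0.981, 0.001, 0.001]
contact_force: [0.2, 0.5, -3.5]
opening: 0.33
finger_force: 60.0
```

Bench contact is about 6–7 mm away.

>>> step_arm --pt "0 0 -2 0 0 0 1" --pt "0 0 -2 0 0 0 1" --pt "0 0 -1 0 0 0 1" --pt "0 0 -1 0 0 0 1" --pt "0 0 0 0 0 0 1" --pt "0 0 0 0 0 0 1"

```text
clock: 14.85
tool_pos: [0.4636, 0.2827, 0.0468]
eef_rot: [0.195, 0.981, 0.0, -0.0]
contact_force: [-0.2, 0.2, -2.9]
opening: 0.325
finger_force: 60.0
```

>>> step_arm --pt "0 0 -0.5 0 0 0 1" --pt "0 0 -0.5 0 0 0 1" --pt "0 0 0 0 0 0 1" --pt "0 0 0 0 0 0 1"

```text
clock: 15.25
tool_pos: [0.4636, 0.2827, 0.0467]
eef_rot: [0.195, 0.981, 0.0, 0.0]
contact_force: [-1.9, -0.2, 8.0]
opening: 0.331
finger_force: 60.0
```

Contact. I'll back off half a millimetre, release slowly, and retreat straight up.

>>> step_arm --pt "0 0 0.5 0 0 0 1" --pt "0 0 0 0 0 0 1" --pt "0 0 0 0 0 0 0.65" --pt "0 0 0 0 0 0 0.6" --pt "0 0 0 0 0 0 0.5" --pt "0 0 0 0 0 0 0.3" --pt "0 0 0 0 0 0 0.1" --pt "0 0 0 0 0 0 0" --pt "0 0 0 0 0 0 0" --pt "0 0 0 0 0 0 0" --pt "0 0 0 0 0 0 0"

```text
clock: 16.35
tool_pos: [0.4636, 0.2827, 0.0462]
eef_rot: [0.195, 0.981, 0.0, -0.0]
contact_force: [0.1, -0.2, -1.0]
opening: 0.997
finger_force: 0.0
```

>>> step_arm --pt "0 0 10 0 0 0 0" --pt "0 0 20 0 0 0 0" --pt "0 0 30 0 0 0 0" --pt "0 0 30 0 0 0 0" --pt "0 0 30 0 0 0 0" --pt "0 0 30 0 0 0 0" --pt "0 0 15 0 0 0 0" --pt "0 0 0 0 0 0 0" --pt "0 0 0 0 0 0 0" --pt "0 0 0 0 0 0 0"

```text
clock: 17.35
tool_pos: [0.463, 0.2821, 0.2103]
eef_rot: [0.195, 0.981, -0.001, -0.001]
contact_force: [0.3, -0.2, 0.0]
opening: 1.002
finger_force: 0.0
```

```bash
python3 - <<'E'
from h import *
img,d,W,c=cloud("scene"); cv2.imwrite("pics/s4.png",img)
img,d,W,c=cloud("wrist")
rr=np.hypot(W[...,0]-.463,W[...,1]-.283)
for n,z0,z1 in(("top",.085,.105),("foot",.008,.02)):
    p=W[(W[...,2]>z0)&(W[...,2]<z1)&(rr<.05)]
    print(n,len(p),np.median(p[:,2]).round(4),cv2.minEnclosingCircle((p[:,:2]*1000).astype(np.float32)))
E
```

```text
top 1465 0.0963 ((462.17218017578125, 283.528564453125), 14.955281257629395)
foot 2048 0.0156 ((462.2149658203125, 283.3819885253906), 29.905630111694336)
```

View pics/s4.png

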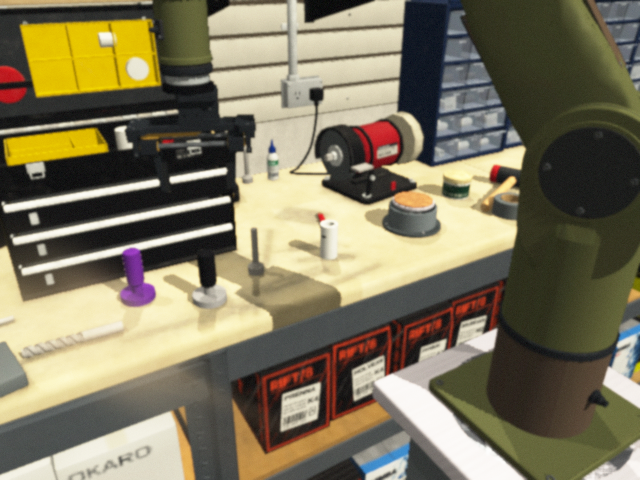

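The tamper stands upright at (208,280). The cutter (256,252) and tube (328,240) are standing, the plate has sprung back at (413,205), and the gripper is clear.

```bash
python3 -c "
from plant import r
print(r.finish_job())"
```

```text
the job is handed in; nothing more can be done
None
```

The job is handed in: I pressed the plate flush and level, held it for over a second, and stood the tamper upright at its original spot, clear of the nest, with the cutter and tube still standing.

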